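# Prime the bench lubricator by its plunger

## Task

Prime the lubricator bolted to the bench: with the fingertips press its black plunger knob right down and let it spring all the way back up, again and again, until the steel indicator pin in the end of the pump stands fully out, its tip level with the end of the base plate. Leave the plunger up and the hand clear of the pump. Only press the knob: do not pull it up, do not touch the pin, do not press the small steel relief button, and leave the cup, the wooden handle, the rubbing stone and the wedge where they are.

Things in the scene. Friction and masses are not known exactly. Their poses are not given: they have to be found in the camera images.
- pump: Lubricator pump, bolted down: steel base plate 74 (x) x 190 (y) x 8 mm, origin at the centre of its underside, z up. Grey body 56 mm wide, 60 mm high, y = -47 to +78 mm. Barrel (radius 25, top at 99 mm) with the plunger at y = +50 mm; relief button on top at y = -22 mm; the pin comes out of the -y end, over the base plate, which ends at y = -95 mm. The knob is the highest part.
- plunger_top (a point): Centre of the flat top of the black mushroom knob of the plunger, 44 mm across, 145 mm above the bench when up, 123 mm when right down. It moves with the knob. Free space above.
- plunger_down (a joint): How far the plunger is pressed down, m: 0 at rest (up), 0.022 at its stop, negative if pulled up above its rest. The spring force grows from 0 N to about 10 N at the stop, and driving the pin adds about 2 N. The plunger comes up by itself when released.
- indicator_pin: Steel indicator pin, 11 mm across, lying level 34 mm above the bench; origin at the centre of its outer end face; it comes out along the pump's -y. It must not be touched.
- pin_out (a joint): How far the pin is out, m: 0 = in (tip 6 mm beyond the body), 0.042 = fully out (tip level with the plate's end). Starts at 0 to 0.018. Ratchet: each full stroke (pressed 19 mm or more, then let up to within 4 mm of rest) drives it about 8 mm (the first 4 to 11) and it stays; shorter ones may gain nothing. 3 to 5 full strokes bring it fully out; more do nothing.
- relief_top (a point): Top of the small steel relief button, 14 mm across, 69 mm above the bench, on top of the pump body. Not to be pressed.
- relief_in (a joint): How far the relief button is pressed in, m: 0 at rest, at most 0.005.
- enamel_cup: White enamel cup, 98 x 76 x 76 mm, loose, near the front edge of the bench on the right; origin at the centre of its underside. A bystander.
- handle_blank: Wooden handle, 25 x 132 x 25 mm, loose, lying in front of the pump; origin at the centre of its underside. A bystander.
- nagura_b: Small grey rubbing stone, 24 x 46 x 20 mm, loose, behind the pump; origin at the centre of its underside. A bystander.
- wedge_b: Dark wooden wedge, 75 x 26 x 22 mm, loose, behind the pump; origin at the centre of its underside. A bystander.

How it is judged:
By the outcome, as a careful person would: the job done as asked, in the order asked, and still so for the second after the job is handed in, with the robot touching nothing.
It also fails if it takes over 48 s, if anything falls off the work surface, if the arm or the gripper's body presses on something with over 40 N, if the wrist force passes 120 N, or if a joint passes its speed limit or range.

## Robot

A 6-joint arm with a two-finger parallel gripper is mounted at the origin on a cart in front of the work surface, level with it; the furniture and walls round the work are solid. World frame = base frame: x ahead of the robot, y to its left, z up, the work surface at z = 0. Lengths are in mm, angles in rad, forces in N, time in s.
With the tool pointing down it reaches from about 325 to 1000 mm from the base axis. Payload 5.1 kg.
Tool frame: the origin (TCP) lies midway between the tips of the shut fingers; the grasp point (between the pads) lies 19 mm behind it; z points along the fingers, y is the direction in which the jaws open and shut (so a half turn about z gives the same grasp; the last joint's range is limited). The gripper opens to 85 mm and grips with 20 to 120 N. Pads are 22 mm wide; open, the fingers measure 114 mm over their backs; the gripper's body (76 mm by 85 mm) begins 54 mm behind the grasp point. The pads swing forward as they close: fully open they stand 13 mm farther back than shut.
Start: joints at [1.109, 0.124, 1.65, -0, 1.367, -0.083], TCP at [240.393, 603.9, 231.322] pointing down, gripper open.
Joint ranges: [-2.61, 2.61], [-1.02, 2.33], [0.03, 2.71], [-1.35, 4.49], [0.32, 2.68], [-2.91, 2.91]. Speed limits (rad/s): [2.57, 2.57, 3.14, 3.14, 3.14, 3.14].

## Interface

Orientations are given as [roll, pitch, yaw] about the fixed x, y, z axes, in that order (R = Rz(yaw) Ry(pitch) Rx(roll)).
In Python, from workcell import move_ptp, line_to, set_joints, move_gripper, wait, ik, observe, snapshot, camera_params, Unreachable, finish_job, find_in, cut_out, landmark_of gives the robot as it stands. Calls block until the motion is done:
- move_ptp(position, orientation): joint-space move of the TCP to a pose.
- line_to(position, ori=None, velocity=150, until_force=None): straight line of the TCP; ori=None keeps the orientation; velocity is the mean speed in mm/s. With until_force (N) it stops when the force on the tool has changed by that much, and returns True; else False.
- set_joints(angles): joint-space move.
- move_gripper(opening, newtons=None): finger opening in mm; newtons is the grip in N (None keeps the last); returns when the fingers have stopped.
- wait(seconds).
- ik(position, orientation): joint angles nearest the present ones, or None.
- observe(): the state.
- snapshot(name): name is "scene" or "top" or "wrist"; returns the picture (400x640x3 uint8, red, green, blue); there is no depth.
- camera_params(name): a dict with "fx", "fy", "cx", "cy" (pixels), "R" (3x3) and "t" (3): a world point X has camera coordinates R X + t; the wrist camera has in their place "mount" (4x4, takes a point from camera to tool coordinates, whose origin is the TCP and whose axes are the flange's). Camera axes: x right, y down, z forward; pixel columns grow to the right and rows downward; lengths in mm; the calibration is good to about 2 mm. A picture is of the moment at which its call begins: read the wrist's pose just before it. camera_params takes no time and is no camera call.
A pose or a line that the arm cannot do raises Unreachable and nothing moves.
- finish_job(): hands the job in, once; it reports no verdict.
Trained networks look in the newest picture that a camera, given by its name, has taken for a name from the list of things; names that differ only in an ending like _2 or _b are one class to them, and where a whole thing is asked for, a point or a joint stands for the part that bears it (a point fixed in the world has none). Each returns a list of dicts, best first, with "conf" (0 to 1); they miss things now and then, are a little off and sometimes report something else, mostly with a low value. They report only what shows in the picture. A call takes as long as a camera call.
- find_in(camera, query): "rect" ([left, top, right, bottom] in pixels, round what is visible of it).
- cut_out(camera, query): "region" (400x640 bool, what is visible of it) and "rect" ([left, top, right, bottom] in pixels, round what is visible of it).
- landmark_of(camera, query): "centre" ([column, row] in pixels: a listed point, or the origin of a listed thing).
The state is a dict: "t": time; "joint_pos": joint angles; "dq": joint speeds; "joint_torque": joint torques, N m; "position": TCP position; "tcp_rot": TCP orientation; "wrist_force": force on the tool from outside, world axes, zero at the start; "moment": the same for the moment, N m; "finger_gap": finger opening in mm.
Only numpy, scipy, OpenCV 4.12 (cv2) and the standard library are available. Lean on these libraries where they do the work, as an engineer would, in place of code of your own. Each camera call takes 0.05 s, during which the arm holds its last target.

## Working session

There is one attempt and no reset: what is moved stays moved. The work goes in short steps, each a Python script; the robot and the scene stay as the last script left them, time stands still between calls to the robot, and variables do not carry over. Pictures are saved under pics/ and viewed, and the job is handed in when it is done.

```bash
mkdir -p pics; ls; python3 - <<'E'
from workcell import *
import cv2,numpy as np
for c in ("scene","top","wrist"):
    im=snapshot(c); cv2.imwrite(f"pics/{c}0.png",im[:,:,::-1])
    p=camera_params(c)
    print(c,p['fx'],p['cx'],p['cy'],np.round(np.array(p.get('R',p.get('mount'))),3).tolist(),p.get('t'))
    for q in("plunger_top","relief_top","indicator_pin","pump"):
        print(q,[(np.round(d['centre'],1),round(d['conf'],2)) for d in landmark_of(c,q)][:2])
print(observe())
E
```

```text
pics
scene 391.27186310455994 323.94683238237303 186.77907295722974 [[0.503, -0.864, 0.016], [-0.606, -0.366, -0.707], [0.617, 0.345, -0.707]] [-352.18075053  326.22359006  736.12528783]
plunger_top [(array([271.6, 158.8]), 0.56)]
relief_top [(array([297.9, 185.8]), 0.51)]
indicator_pin []
pump [(array([290.6, 197.9]), 0.67)]
top 406.5464279906218 319.9402095659734 198.3223923819494 [[-0.14, -0.99, 0.005], [-0.97, 0.136, -0.202], [0.199, -0.033, -0.979]] [-69.54534782 507.58721857 952.34248747]
plunger_top [(array([249. , 212.1]), 0.51)]
relief_top [(array([395.7, 257.7]), 0.54), (array([280.9, 197.3]), 0.39)]
indicator_pin []
pump [(array([275.8, 208.3]), 0.73)]
wrist 323.5445110537261 323.49900721424694 203.75542500119417 [[0.001, -0.959, -0.283, 72.541], [1.0, 0.001, 0.0, -0.031], [0.0, -0.283, 0.959, -143.682], [0.0, 0.0, 0.0, 1.0]] None
plunger_top []
relief_top []
indicator_pin []
pump []
{'t': 0.75, 'joint_pos': array([ 1.10943315e+00,  1.23758570e-01,  1.65023615e+00, -5.43608200e-06,
        1.36753055e+00, -8.26013280e-02]), 'dq': array([ 0.00104468,  0.00010717,  0.00120806,  0.00046553,  0.00259029,
       -0.00042415]), 'joint_torque': array([ 1.22885958e-03, -4.23509359e+01, -3.65708292e+01,  1.62998515e-05,
        2.20828865e-04,  2.86918585e-06]), 'position': array([240.38323681, 603.92513994, 231.38684177]), 'tcp_rot': array([3.14152595e+00, 1.08651173e-05, 2.76283190e+00]), 'wrist_force': array([0.25252441, 0.01609999, 0.23445947]), 'moment': array([ 0.02394748, -0.02402882,  0.01996548]), 'finger_gap': 85.25169507731754}
```

View pics/scene0.png

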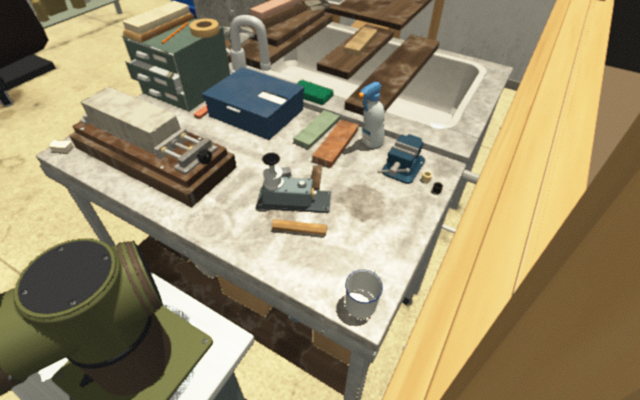

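View pics/top0.png

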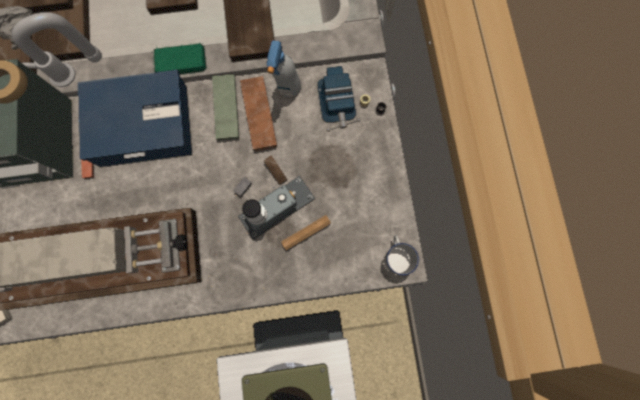

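```bash
cat > h.py <<'E'
from workcell import *
import numpy as np,cv2
def ray(c,px,z):
    p=camera_params(c);R=np.array(p['R']);t=np.array(p['t'])
    o=-R.T@t; d=R.T@np.array([(px[0]-p['cx'])/p['fx'],(px[1]-p['cy'])/p['fy'],1])
    return o+d*(z-o[2])/d[2]
def proj(c,X):
    p=camera_params(c);x=np.array(p['R'])@X+np.array(p['t'])
    return [p['cx']+p['fx']*x[0]/x[2],p['cy']+p['fy']*x[1]/x[2]]
def wray(px,z,st):
    from scipy.spatial.transform import Rotation as Ro
    p=camera_params('wrist');M=np.array(p['mount']);R=Ro.from_euler('xyz',st['tcp_rot']).as_matrix()
    o=R@M[:3,3]+st['position']; d=R@M[:3,:3]@np.array([(px[0]-p['cx'])/p['fx'],(px[1]-p['cy'])/p['fy'],1])
    return o+d*(z-o[2])/d[2]
E
python3 - <<'E'
from h import *
print(ray('scene',(271.6,158.8),145),ray('top',(249,212.1),145))
print(ray('scene',(297.9,185.8),69),ray('top',(280.9,197.3),69))
print(ray('scene',(290.6,197.9),0),ray('top',(275.8,208.3),0))
for c in('scene','top'):
    im=cv2.imread(f'pics/{c}0.png')[130:290,200:360];cv2.imwrite(f'pics/{c}0c.png',cv2.resize(im,None,fx=3.7,fy=3.7,interpolation=2))
E
```

```text
[471.14815307  13.18198428 145.        ] [464.95853575  23.75223485 145.        ]
[489.99124471 -46.06462418  69.        ] [505.1399337  -45.59597784  69.        ]
[498.83941862 -14.78699805   0.        ] [493.27912315 -24.68957224   0.        ]
```

View pics/scene0c.png

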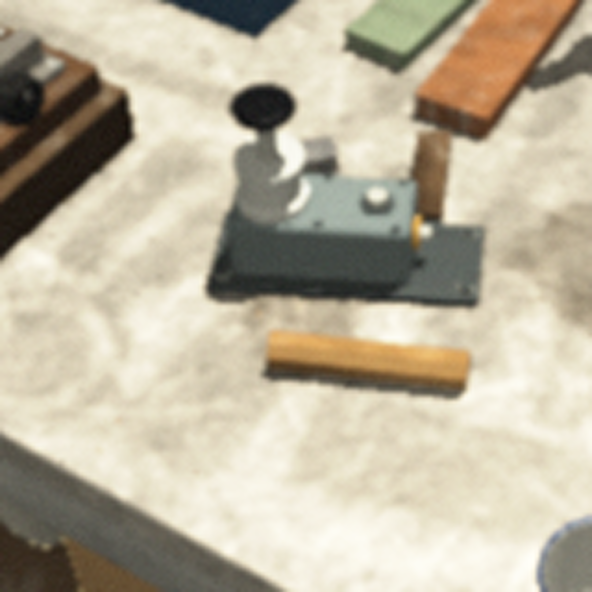

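View pics/top0c.png

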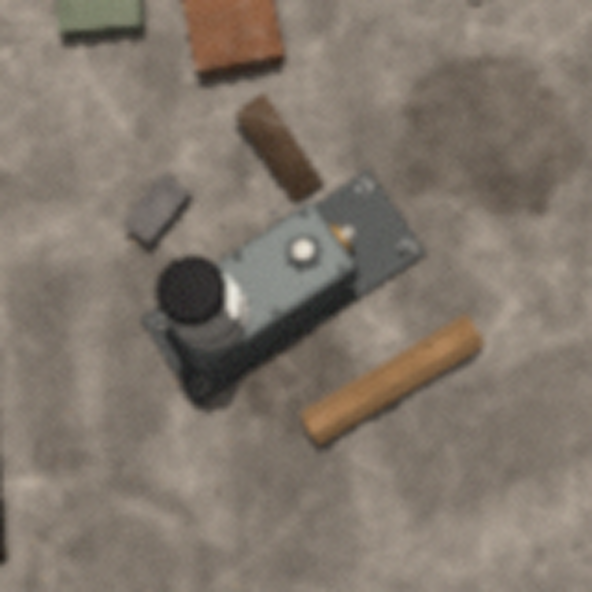

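```bash
python3 - <<'E'
from h import *
print(ray('scene',(270.8,157.8),145),ray('top',(251.4,208),145))
a,b=ray('scene',(301.6,182.6),69),ray('top',(281.6,197.0),69)
print(a,b)
k=(ray('scene',(270.8,157.8),145)+ray('top',(251.4,208),145))/2; r=(a+b)/2
d=k-r;print(k,np.hypot(d[0],d[1]),np.degrees(np.arctan2(d[1],d[0])))
d/=1;u=np.array([d[0],d[1]])/np.hypot(d[0],d[1])
k=k[:2]
for yaw in np.arange(-3.2,3.2,.4):
    o=ik([k[0],k[1],200],[np.pi,0,yaw]); print(round(yaw,2),None if o is None else np.round(o,2))
print(u)
E
```

```text
[473.11624635  16.9181979  145.        ] [473.41601011  17.49939815 145.        ]
[504.34402365 -47.82001004  69.        ] [505.64265965 -47.36823629  69.        ]
[473.26612823  17.20879803 145.        ] 72.1528562582113 116.08615839891672
-3.2 [-0.08 -0.26  2.07  0.    1.33 -1.59]
-2.8 [-0.08 -0.26  2.07  0.    1.33 -1.99]
-2.4 [-0.08 -0.26  2.07  0.    1.33 -2.39]
-2.0 [-0.08 -0.26  2.07  0.    1.33 -2.79]
-1.6 None
-1.2 [-0.08 -0.26  2.07 -0.    1.33  2.69]
-0.8 [-0.08 -0.26  2.07 -0.    1.33  2.29]
-0.4 [-0.08 -0.26  2.07 -0.    1.33  1.89]
-0.0 [-0.08 -0.26  2.07 -0.    1.33  1.49]
0.4 [-0.08 -0.26  2.07 -0.    1.33  1.09]
0.8 [-0.08 -0.26  2.07 -0.    1.33  0.69]
1.2 [-0.08 -0.26  2.07 -0.    1.33  0.29]
1.6 [-0.08 -0.26  2.07  0.    1.33 -0.11]
2.0 [-0.08 -0.26  2.07  0.    1.33 -0.51]
2.4 [-0.08 -0.26  2.07  0.    1.33 -0.91]
2.8 [-0.08 -0.26  2.07  0.    1.33 -1.31]
[-0.43972221  0.89813383]
```

```bash
python3 - <<'E'
from h import *
K=[473.3,17.2]; O=[np.pi,0,2.026]
move_ptp([*K,220],O); move_gripper(0,30)
line_to([*K,155],velocity=150)
s=observe();print(s['t'],s['position'],s['wrist_force'],s['finger_gap'])
print(line_to([*K,135],velocity=30,until_force=2.5))
s=observe();print(s['t'],s['position'],s['wrist_force'])
im=snapshot('wrist');cv2.imwrite('pics/w1.png',im[:,:,::-1])
im=snapshot('top');cv2.imwrite('pics/t1.png',cv2.resize(im[130:290,200:360,::-1],None,fx=3.7,fy=3.7,interpolation=2))
im=snapshot('scene');cv2.imwrite('pics/s1.png',cv2.resize(im[130:290,200:360,::-1],None,fx=3.7,fy=3.7,interpolation=2))
E
```

```text
4.3583 [473.59456052  17.17054167 155.44631132] [0.2456676  0.89589706 0.77259248] -0.23174658757387492
True
4.85 [473.91033671  17.17363968 141.85411163] [ 1.70189732 -0.03782361  2.25750861]
```

View pics/w1.png

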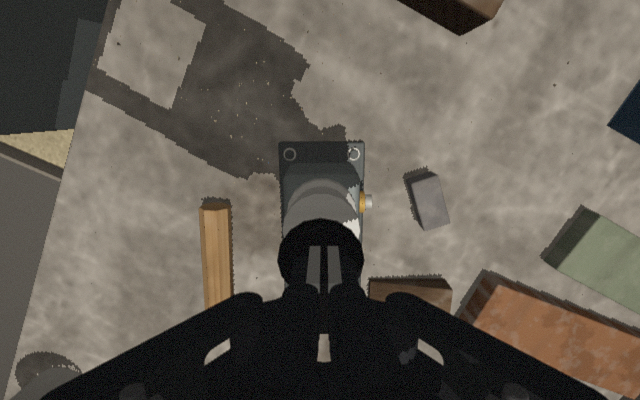

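View pics/s1.png

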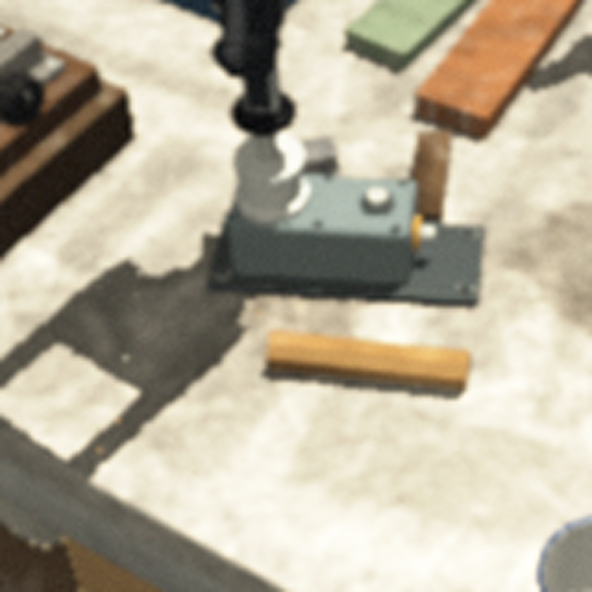

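The wrist picture shows the shut tips centred on the black knob (about (321,258)). The pin is still nearly in. Next I'll do the strokes.

```bash
python3 - <<'E'
from h import *
K=[473.3,17.2]
line_to([*K,149],velocity=100); wait(.2)
for i in range(4):
    r=line_to([*K,119],velocity=45,until_force=22)
    s=observe();print(i,r,round(s['t'],2),s['position'].round(1),s['wrist_force'].round(1))
    wait(.15)
    line_to([*K,149],velocity=70); wait(.25)
    s=observe();print('   up',s['position'].round(1),s['wrist_force'].round(1))
    im=snapshot('scene');cv2.imwrite(f'pics/s2_{i}.png',cv2.resize(im[170:220,290:350,::-1],None,fx=6,fy=6,interpolation=2))
a=np.vstack([np.hstack([cv2.imread(f'pics/s2_{i}.png') for i in (j,j+1)]) for j in (0,2)])
cv2.imwrite('pics/s2.png',a)
E
```

```text
0 True 6.07 [473.8  17.2 123.7] [-5.3 -0.9 10. ]
   up [472.8  17.2 148.2] [-0.4  0.  -0.4]
1 True 7.66 [473.9  17.2 123.7] [-3.6  0.   9.5]
   up [472.8  17.2 148.2] [0.2 0.1 0.7]
2 True 9.25 [473.9  17.2 123.7] [-3.8  0.7  9.3]
   up [472.8  17.2 148.2] [ 0.5 -0.1  0.7]
3 True 10.84 [473.9  17.2 123.7] [-3.8  1.1  9.2]
   up [472.8  17.2 148.2] [0.4 0.1 0.1]
```

View pics/s2.png

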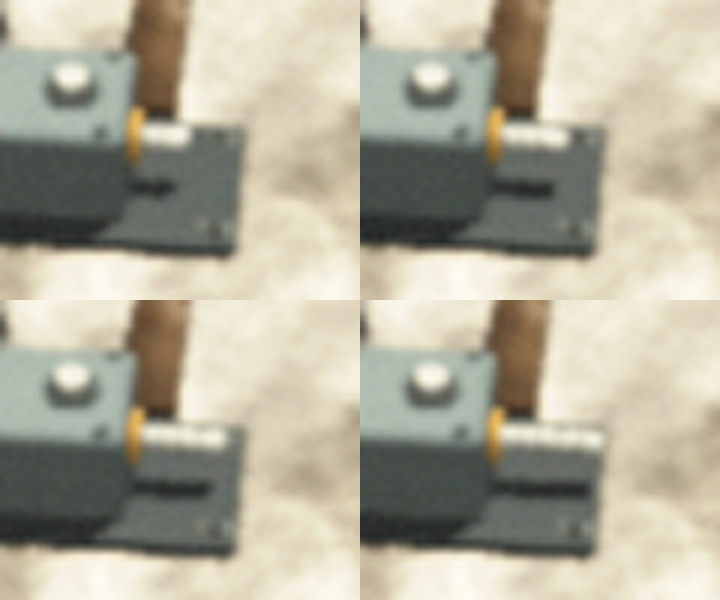

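Each stroke moves the pin further out, and after the fourth its tip is at about the plate's end (right column 600 in the enlarged crop). I'll add two more strokes, which do no harm, and then look for any further change.

```bash
python3 - <<'E'
from h import *
K=[473.3,17.2]
for i in (4,5):
    r=line_to([*K,119],velocity=45,until_force=22)
    s=observe();print(i,r,round(s['t'],2),s['position'].round(1),s['wrist_force'].round(1))
    wait(.15)
    line_to([*K,149],velocity=70); wait(.25)
    im=snapshot('scene');cv2.imwrite(f'pics/s2_{i}.png',cv2.resize(im[170:220,290:350,::-1],None,fx=6,fy=6,interpolation=2))
line_to([*K,230])
# view pin: wrist camera over -y end
u=np.array([-.4397,.8981]); tip=np.array(K)-145*u
move_ptp([*(tip-30*u),260],[np.pi,0,2.026]); 
st=observe();im=snapshot('wrist');cv2.imwrite('pics/w3.png',im[:,:,::-1])
im=snapshot('scene');cv2.imwrite('pics/s3.png',cv2.resize(im[130:230,240:360,::-1],None,fx=5,fy=5,interpolation=2))
t=snapshot('top');cv2.imwrite('pics/t3.png',cv2.resize(t[150:250,230:350,::-1],None,fx=5,fy=5,interpolation=2))
print(st['t'],st['position'],st['wrist_force'],landmark_of('wrist','indicator_pin'),proj('scene',np.array([*tip,34])))
cv2.imwrite('pics/s4.png',np.hstack([cv2.imread(f'pics/s2_{i}.png') for i in (3,5)]))
E
```

```text
4 True 12.43 [473.9  17.2 123.7] [-4.4  0.7  9.5]
5 True 14.01 [473.9  17.2 123.7] [-3.9  0.1 10.8]
16.4167 [ 549.47344907 -139.19973225  258.56992664] [-0.13329359 -0.11706775 -0.7282098 ] [{'centre': [323.7, 150.5], 'conf': 0.6}, {'centre': [319.0, 62.2], 'conf': 0.42}] [np.float64(330.24036131187796), np.float64(193.9057094898284)]
```

View pics/w3.png

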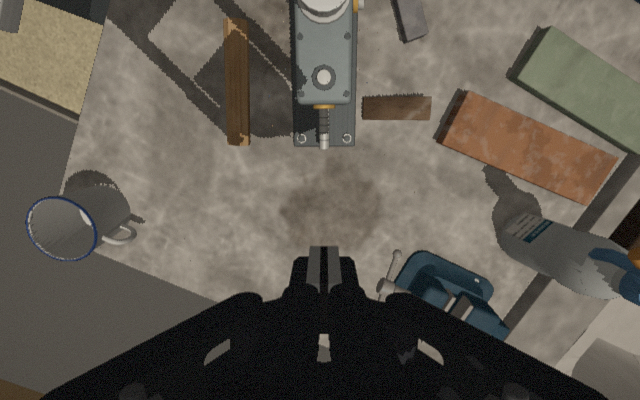

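View pics/s4.png

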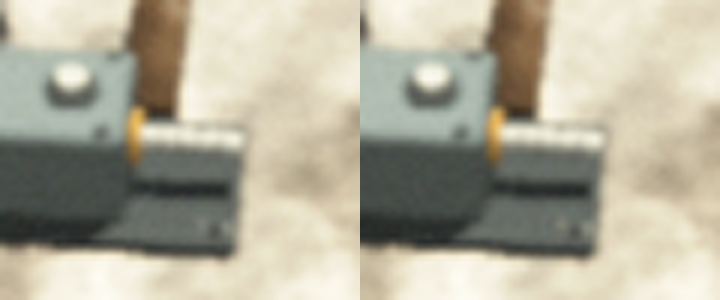

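View pics/s3.png

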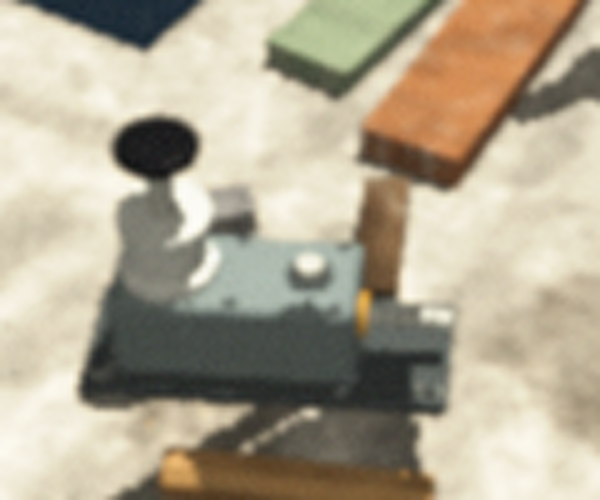

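The pin did not move over strokes 5 and 6. In the wrist view its tip (324,150) is level with the plate's end (row 147, lower and so slightly offset by parallax). The knob is up and nothing else has moved.

```bash
python3 - <<'E'
from h import *
print(wray((323.7,150.5),34,observe()), np.array([473.3,17.2])-145*np.array([-.4397,.8981]))
finish_job()
E
```

```text
[ 537.92385411 -114.8318773    34.        ] [ 537.0565 -113.0245]
the job is handed in; nothing more can be done
```

The lubricator is primed: I pressed the knob right down six times with the shut fingertips, letting it spring fully back up each time. I handed the job in at about 16.5 s of the 48 s allowed.

- **Pin:** it came further out with each of the first four strokes and did not move on the last two. The wrist camera puts its tip at (538, -115). The plate's end worked out from the camera measurements is (537, -113), so they agree to about 2 mm, which is the calibration error.
- **Plunger:** each press stopped at a tip height of 123.7 mm, about 21 mm of travel against the 19 mm needed. The last picture shows the knob fully up.
- **Hand:** it is clear of the pump, at a height of about 259 mm, with the wrist force near zero.
- **Everything else:** the hand stayed away from the pin and relief button, and the cup, handle, stone and wedge show no movement in the pictures.
- **Disagreement:** the network's knob positions from the two fixed cameras differed by about 12 mm. I read the knob centre from the pictures instead; there the two cameras agreed to within 1 mm, and the knob-to-button distance came out at 72.2 mm against the 72 mm given.

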